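# Unlock a battery cassette and lift it out of its charging dock

## Robot

A 6-joint arm with a two-finger parallel gripper is mounted at the origin on a cart in front of the work surface, level with it; the furniture and walls round the work are solid. World frame = base frame: x ahead of the robot, y to its left, z up, the work surface at z = 0. Lengths are in m, angles in rad, forces in N, time in s.
With the tool pointing down it reaches from about 0.35 to 0.875 m from the base axis. Payload 4.2 kg.
Tool frame: the origin (TCP) lies at the very end of the fingers, on their centre line; the grasp point (between the pads) lies 19 mm behind it; z points along the fingers, y is the line along which they close (so a half turn about z gives the same grasp; the last joint's range is limited). The gripper opens to 87 mm and grips with 3 to 60 N. Pads are 19 mm wide; open, the fingers measure 117 mm over their backs; the gripper's body (75 mm by 190 mm) begins 51 mm behind the grasp point.
Start: joints at [-1.069, 0.385, 0.008, 0, -1.194, -0.259], TCP at [0.15, -0.607, 0.183] pointing down, gripper open.
Joint ranges: [-3.14, 3.14], [-1.21, 2.06], [-1.07, 1.41], [-3.16, 2.05], [-2.99, -0.16], [-3.1, 3.1]. Speed limits (rad/s): [2.79, 2.79, 3.14, 3.14, 3.14, 3.14].

## Interface

Orientations are given as a unit quaternion [w, x, y, z].
In Python, from plant import readout, read_camera, camera_info, job gives the robot as it stands.
- The arm moves only by the shell command python3 -m handwheel 'ROWS' [OPENING] [FORCE]. ROWS is JSON, a list of rows, each a list of 2 entries, a list of its own where there are three numbers: the shift along the tool's x, y, z in m, then the turn, a rotation vector about the tool's x, y, z in rad. In form: [[[dx, dy, dz], [ax, ay, az]], ...]. A call has 1 to 12 rows; each row shifts and turns the commanded pose from where the row before left it, along the tool's axes as they then stand; what a row does not reach is not made up. A row lasts 1/10 s, in which the tool goes at most 50 mm and 8.59 degrees, less where a joint would pass 70% of its speed; a pose out of reach is approached as far as the arm can. A call with a gripper value outside its range is refused whole. OPENING is the finger opening in m, from 0 to 0.087, set as the call begins (- or left out, the last holds). The fingers move at their own pace and stop on an object; FORCE is the grip in N (left out, the last holds). Time passes only in rows, so rows that do not move let the fingers close. It gives the time, the measured TCP pose, the force, the opening and the grip force at its end, in the units of the state.
- readout.get_obs(): the state, without advancing time (a new reading comes with each control period).
- read_camera(name): name is "side" or "top" or "wrist"; returns the picture (420x560x3 uint8, red, green, blue); there is no depth.
- camera_info(name): a dict with "fx", "fy", "cx", "cy" (pixels), "k1" (the pictures are not rectified: a ray, as slopes to the right and down, at radius r is drawn at 1 + k1 r^2 times it, then the intrinsics apply), "world_from_camera" (4x4, takes a point from camera to world coordinates). Camera axes: x right, y up, looking along -z (the intrinsics and any distortion apply to the point x, -y, -z); pixel columns grow to the right and rows downward; lengths in m; the calibration is good to about 2 mm. A picture is of the moment at which its call begins: read the wrist's pose just before it. camera_info takes no time and is no camera call; for the wrist camera it gives the pose at the moment of the call.
- job.hand_in(): hands the job in; it is judged then, once.
The state is a dict: "clock": time; "qpos": joint angles; "dq": joint speeds; "effort": joint torques, N m; "tool_pos": TCP position; "orientation": TCP orientation; "ft_force": force on the tool from outside, world axes, zero at the start; "moment": the same for the moment, N m; "gripper_width": finger opening in m; "finger_force": force on a finger pad.
Only numpy, scipy, OpenCV 4.12 (cv2) and the standard library are available. Lean on these libraries where they do the work, as an engineer would, in place of code of your own. Each camera call takes 0.05 s, during which the arm holds its last target. There are 200 camera calls.

## Task

Pull the red-headed locking pin up out of the black battery cassette and put it in the grey tub. Then pinch the cassette's two orange side catches together, lift the cassette straight up out of the charging dock, and finish still holding it by the pressed catches, upright, with its underside at least 10 cm above the bench, clear of the dock and the tub; do not let it go or set it down. Leave the other things on the bench where they are.

Things in the scene. Friction and masses are not known exactly. Their poses are not given: they have to be found in the camera images.
- dock: charging dock, fixed to the bench: black base plate 150 (x) x 100 (y) x 6 mm with a grey open-topped socket 118 (x) x 64 (y) mm on it, whose rim is 44 mm above the bench. Origin: centre of the underside, on the bench; z up, y is the line across the two catches. The socket guides the cassette with 1 mm to spare all round
- cassette: black battery cassette, 96 (x) x 46 (y) x 92 (z) mm, about 0.5 kg, standing in the dock with the same axes. Origin: centre of its underside, which sits 6 mm above the bench; its top is 98 mm above the bench. An orange sprung catch on each long side (+y and -y) hooks under the dock's rim, so that it cannot be lifted until both are pressed in
- pinch_point (a point): point on the cassette's axis midway between the two catch buttons, 70 mm above the cassette's underside (76 mm above the bench when docked). The buttons are 30 mm wide (x), reach from 54 to 82 mm above the cassette's underside, and measure 63 mm over their outer faces (y), 50 mm when both are fully pressed
- catch_left (a joint): travel of the catch on the cassette's +y side: 0 out (hooked), 0.0065 m fully pressed towards the middle; its hook is free of the dock from about 0.004 m. Spring force 2.5 N at rest, 7 N fully pressed. With the locking pin in, it can be pressed no more than about 0.003 m
- catch_right (a joint): the same for the catch on the cassette's -y side
- lock_pin: locking pin, 90 mm long, 50 g, standing upright in the middle of the cassette's top: steel shank 11 mm in diameter, 54 mm of it down in a 13 mm square hole between the catches; a steel collar 19 mm in diameter rests on the cassette's top. Origin: the foot of the shank; z runs along it to the head
- pin_head (a point): middle of the pin's round red head (22 mm in diameter, 24 mm tall), on its axis, 78 mm above the pin's foot, 122 mm above the bench when the pin is in the cassette
- pin_middle (a point): point on the pin's axis 45 mm from its foot (mid length)
- parts_tub: empty grey open tub, 148 (x) x 188 (y) mm over the rim, 62 mm tall, stuck down on the bench; inner floor about 100 x 140 mm, 5 to 9 mm above the bench. Origin: centre of the underside
- blue_bottle: bystander: blue bottle with a red cap, 48 mm across, 195 mm tall; origin at the centre of its underside
- piston: bystander: used grey piston, 67 mm across, 51 mm tall; origin at the centre of its underside
- oil_can: bystander: pump oiler with a thin spout, 76x114x167 mm; origin under its middle
- paint_marker: bystander: white and blue paint marker, 131 mm long, 14 mm thick, lying; origin at its middle, underside
- ball_bearing: bystander: ball bearing, 47 mm across, 14 mm tall, lying flat; origin at the centre of its underside
- grease_pot: bystander: small yellow pot with red cap, 40 mm across, 38 mm tall; origin at the centre of its underside
Not all that is in view belongs to the job. Leave any green or pink look-alike of the cassette alone.

How it is judged:
By the outcome, as a careful person would: the job done as asked, in the order asked, and still so for the second after the job is handed in, while the arm keeps its last pose, push and grip.
It also fails if it takes over 50 s, if anything falls off the work surface, if the arm or the gripper's body presses on something with over 40 N, if the wrist force passes 120 N, or if a joint passes its speed limit or range.

## Working session

There is one attempt and no reset: what is moved stays moved. The work goes in short steps, Python scripts to look and compute and a shell command to move; the robot and the scene stay as the last step left them, time stands still between calls to the robot, and variables do not carry over. Pictures are saved under pics/ and viewed, at most 10 in all, crops included, and the job is handed in when it is done.

```bash
mkdir -p pics; ls; python3 - <<'E'
from plant import readout, read_camera, camera_info
import cv2,numpy as np
o=readout.get_obs();print({k:np.round(v,3).tolist() for k,v in o.items()})
for n in("side","top"):
    i=camera_info(n);print(n,{k:np.round(v,3).tolist() for k,v in i.items()})
    cv2.imwrite(f"pics/{n}0.png",read_camera(n)[:,:,::-1])
E
```

```text
pics
{'clock': 0.0, 'qpos': [-1.069, 0.386, 0.007, -0.001, -1.194, -0.259], 'dq': [-0.0, -0.001, 0.001, 0.0, -0.0, -0.0], 'effort': [0.0, -39.066, 18.741, 4.22, 0.011, -0.0], 'tool_pos': [0.15, -0.606, 0.182], 'orientation': [-0.0, -0.121, 0.993, 0.001], 'ft_force': [0.744, -0.072, -0.685], 'moment': [-0.022, -0.011, 0.002], 'finger_force': 0.0, 'gripper_width': 0.087}
side {'fx': 491.282, 'fy': 491.282, 'cx': 277.715, 'cy': 209.94, 'k1': -0.098, 'world_from_camera': [[-0.999, -0.009, 0.035, 0.591], [0.034, -0.563, 0.826, 1.129], [0.012, 0.826, 0.563, 0.812], [0.0, 0.0, 0.0, 1.0]]}
top {'fx': 504.321, 'fy': 504.321, 'cx': 264.967, 'cy': 208.147, 'k1': -0.185, 'world_from_camera': [[0.013, 0.979, -0.202, 0.247], [-1.0, 0.012, -0.006, 0.077], [-0.004, 0.202, 0.979, 1.597], [0.0, 0.0, 0.0, 1.0]]}
```

View pics/side0.png

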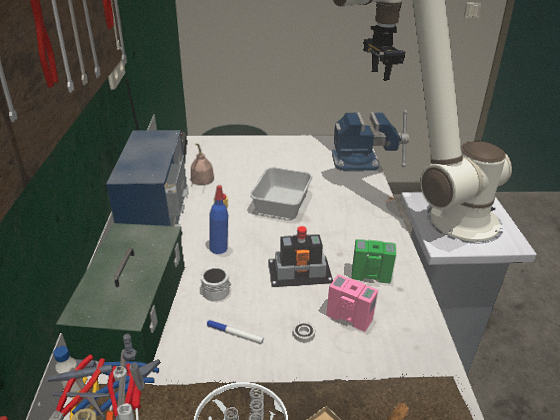

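View pics/top0.png

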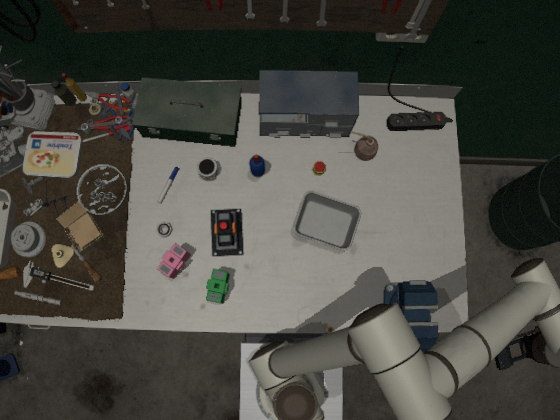

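The side view shows the docked black cassette, with the red pin head at about (302,231), the orange catch at (302,257) and the tub at (281,192). In the top view the pin head is at about (223,226), the dock plate spans (210–243, 208–255), and the tub is at (327,220). The green and pink ones are look-alikes.

```bash
cat > h.py <<'E'
from plant import readout, read_camera, camera_info
import cv2,numpy as np
def ray(n,uv,i=None):
    i=i or camera_info(n); T=np.array(i["world_from_camera"])
    d=np.array([(uv[0]-i["cx"])/i["fx"],(uv[1]-i["cy"])/i["fy"]]); s=d.copy()
    for _ in range(20): s=d/(1+i["k1"]*(s@s))
    v=T[:3,:3]@np.array([s[0],-s[1],-1]); return T[:3,3],v/np.linalg.norm(v)
def onz(n,uv,z,i=None):
    c,v=ray(n,uv,i); return c+v*(z-c[2])/v[2]
def cross(r1,r2):
    A=np.stack([r1[1],-r2[1]],1); t=np.linalg.lstsq(A,r2[0]-r1[0],rcond=None)[0]
    a=r1[0]+t[0]*r1[1]; b=r2[0]+t[1]*r2[1]; return (a+b)/2,np.linalg.norm(a-b)
def blobs(m,x0,y0,x1,y1,amin=8):
    k=np.zeros_like(m);k[y0:y1,x0:x1]=m[y0:y1,x0:x1]
    c,_=cv2.findContours(k,cv2.RETR_EXTERNAL,cv2.CHAIN_APPROX_NONE)
    return sorted([x for x in c if cv2.contourArea(x)>=amin],key=cv2.contourArea,reverse=True)
def hue(im,lo,hi,s=120,v=60):
    return cv2.inRange(cv2.cvtColor(im,cv2.COLOR_RGB2HSV),(lo,s,v),(hi,255,255))
E
python3 - <<'E'
from h import *
ims={n:cv2.imread(f"pics/{n}0.png")[:,:,::-1].copy() for n in("side","top")}
R={}
for n,b in(("side",(285,215,320,275)),("top",(200,200,250,262))):
    for nm,lo,hi in(("red",0,4),("or",6,16)):
        for c in blobs(hue(ims[n],lo,hi),*b,amin=3):
            print(n,nm,cv2.contourArea(c),cv2.boundingRect(c),np.round(cv2.minAreaRect(c)[0],1))
            R.setdefault((n,nm),np.array(cv2.minAreaRect(c)[0]))
print("head",cross(ray("side",R["side","red"]),ray("top",R["top","red"])), onz("top",R["top","red"],.134))
g=cv2.cvtColor(ims["top"],cv2.COLOR_RGB2GRAY)
c=blobs((g<90).astype(np.uint8)*255,200,200,252,264)[0]
r=cv2.minAreaRect(c);B=np.array([onz("top",p,.006)[:2] for p in cv2.boxPoints(r)]);print("plate",r,B.round(3).tolist(),B.mean(0))
# tub: closed region darker than bench
m=((g<150)&(g>60)).astype(np.uint8)*255
c=blobs(m,288,185,366,258)[0];r=cv2.minAreaRect(c);B=np.array([onz("top",p,.05)[:2] for p in cv2.boxPoints(r)]);print("tub",r,B.round(3).tolist(),B.mean(0))
t=ims["top"][195:265,195:365];u=ims["side"][160:295,250:345]
cv2.imwrite("pics/t1.png",cv2.resize(t,None,fx=4,fy=4,interpolation=3)[:,:,::-1])
E
```

```text
side red 60.0 (297, 226, 9, 13) [301. 232.]
side or 159.0 (295, 249, 15, 16) [302.  256.5]
top red 35.0 (219, 222, 8, 8) [223.1 225.2]
top or 25.5 (232, 222, 4, 12) [233.5 227.5]
top or 22.5 (214, 223, 4, 11) [215.5 228. ]
head (array([0.49704777, 0.21007061, 0.1229524 ]), np.float64(0.0012069401284549143)) [0.49576998 0.20895479 0.134     ]
plate ((226.52169799804688, 231.99905395507812), (46.000022888183594, 31.10105323791504), 87.51044464111328) [[0.568, 0.264], [0.573, 0.164], [0.425, 0.155], [0.419, 0.253]] [0.49621086 0.20907641]
tub ((326.5, 221.0), (72.0, 77.0), 90.0) [[0.642, 0.015], [0.645, -0.231], [0.415, -0.225], [0.413, 0.014]] [ 0.52875941 -0.1067205 ]
```

View pics/t1.png

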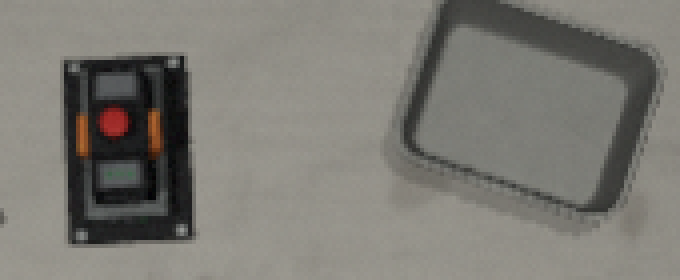

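The pin head triangulates to (0.497, 0.210, 0.123), which agrees with the given height of 0.122. The dock plate centre agrees to 1 mm and its yaw is about +3.5°. The crop shows the tub floor centred near (520,113), which is full-image (325,223). I'll go up first to clear the vise, then across.

```bash
python3 -m handwheel '[[[0,0,-0.05],[0,0,0]],[[0,0,-0.05],[0,0,0]],[[0,0,-0.05],[0,0,0]],[[-0.02,0,-0.04],[0,0,0]],[[-0.04,0.03,0],[0,0,0]],[[-0.04,0.03,0],[0,0,0]],[[-0.04,0.03,0],[0,0,0]],[[-0.04,0.03,0],[0,0,0]],[[-0.04,0.03,0],[0,0,0]],[[-0.04,0.03,0],[0,0,0]],[[-0.04,0.03,0],[0,0,0]],[[-0.04,0.03,0],[0,0,0]]]' 0.087 20
python3 -m handwheel '[[[-0.02,0.045,0],[0,0,0.06]],[[-0.02,0.045,0],[0,0,0.06]],[[-0.02,0.045,0],[0,0,0.06]],[[-0.02,0.045,0],[0,0,0]],[[-0.02,0.045,0],[0,0,0]],[[-0.02,0.045,0],[0,0,0]],[[-0.01,0.045,0.01],[0,0,0]],[[-0.01,0.045,0.02],[0,0,0]],[[0,0.045,0.02],[0,0,0]],[[0,0,0],[0,0,0]],[[0,0,0],[0,0,0]]]'
cat >> h.py <<'E'
from scipy.spatial.transform import Rotation as Ro
def to(p,yaw):
    o=readout.get_obs();q=o["orientation"];r=Ro.from_quat(np.r_[q[1:],q[0]])
    a=np.deg2rad(yaw);M=np.array([[-np.cos(a),-np.sin(a),0],[-np.sin(a),np.cos(a),0],[0,0,-1]]).T
    M=np.stack([[-np.cos(a),-np.sin(a),0],[-np.sin(a),np.cos(a),0],[0,0,-1]],1)
    print("clock",o["clock"],"tcp",np.round(o["tool_pos"],4),"F",np.round(o["ft_force"],1),"w",o["gripper_width"],"ff",o["finger_force"])
    print("shift",np.round(r.inv().apply(np.array(p)-o["tool_pos"]),4),"turn",np.round((r.inv()*Ro.from_matrix(M)).as_rotvec(),4))
E
python3 - <<'E'
from h import *
to((.497,.21,.19),3.5)
i=camera_info("wrist");cv2.imwrite("pics/w1.png",read_camera("wrist")[:,:,::-1])
import json;json.dump({k:np.array(v).tolist() for k,v in i.items()},open("w1.json","w"))
print("tubfloor",onz("top",(325,223.3),.007))
E
```

```text
clock: 1.3
tool_pos: [0.4233, -0.29, 0.3727]
orientation: [-0.0, -0.121, 0.993, 0.0]
ft_force: [0.7, -0.0, -0.5]
gripper_width: 0.0868
finger_force: 0.0
clock: 2.4
tool_pos: [0.5195, 0.1265, 0.3221]
orientation: [-0.001, -0.033, 0.999, -0.001]
ft_force: [0.6, -0.8, 0.1]
gripper_width: 0.0871
finger_force: 0.0
clock 2.4 tcp [0.5195 0.1265 0.3221] F [ 0.6 -0.8  0.1] w 0.08707756389836845 ff 0.0
shift [0.0167 0.0849 0.132 ] turn [-0.0014 -0.0021  0.004 ]
tubfloor [ 0.52746379 -0.10607929  0.007     ]
```

View pics/w1.png

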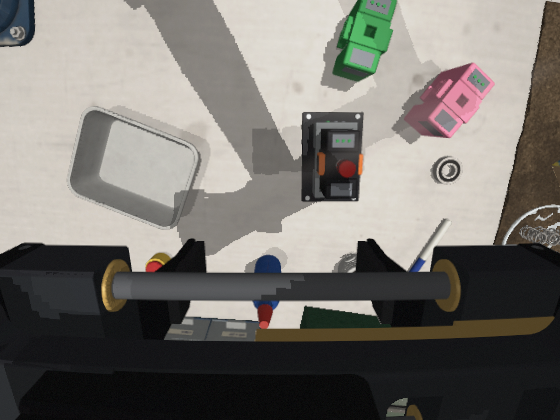

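The wrist view shows the dock plate spanning (302–364, 112–201), the pin head at (347,168), the orange catches at (322,163) and (361,163), and the tub floor near (148,165). I'll refine the head and the dock yaw from this picture.

```bash
python3 - <<'E'
from h import *
import json
i=json.load(open("w1.json"));im=cv2.imread("pics/w1.png")[:,:,::-1].copy()
for nm,lo,hi in(("red",0,4),("or",6,16)):
    for c in blobs(hue(im,lo,hi),300,105,370,205,5)[:2]:
        m=cv2.minAreaRect(c);print(nm,cv2.boundingRect(c),onz("wrist",m[0],.134 if nm=="red" else .080,i).round(4))
g=cv2.cvtColor(im,cv2.COLOR_RGB2GRAY)
# white screws on plate corners
for (x,y) in((310,117),(359,116),(361,198),(308,198)):
    w=g[y-5:y+6,x-5:x+6].astype(float);w=np.clip(w-120,0,None)*(np.hypot(*np.mgrid[-5:6,-5:6])<4.5);Y,X=np.mgrid[y-5:y+6,x-5:x+6]
    p=(float((w*X).sum()/w.sum()),float((w*Y).sum()/w.sum()));print(np.round(p,1),onz("wrist",p,.006,i).round(4))
print("tub",onz("wrist",(148,165),.007,i))
E
```

```text
red (337, 160, 19, 18) [0.496  0.2083 0.134 ]
or (317, 152, 9, 24) [0.4993 0.1831 0.08  ]
or (358, 154, 5, 21) [0.496  0.2396 0.08  ]
[308.3 116.1] [0.4328 0.1652 0.006 ]
[357.7 115.9] [0.4267 0.2454 0.006 ]
[361.7 198.1] [0.5629 0.27   0.006 ]
[307.2 198.3] [0.5696 0.1754 0.006 ]
tub [ 0.5289869 -0.0997241  0.007    ]
```

```bash
python3 -m handwheel '[[[0.008,0.042,0],[0,0,0.004]],[[0.008,0.042,0.02],[0,0,0]],[[0,0,0.04],[0,0,0]],[[0,0,0.04],[0,0,0]],[[0,0,0.03],[0,0,0]],[[0,0,0.02],[0,0,0]],[[0,0,0],[0,0,0]],[[0,0,0],[0,0,0]]]'
python3 - <<'E'
from h import *
to((.4967,.2095,.107),3.4)
i=camera_info("wrist");im=read_camera("wrist")
for c in blobs(hue(im,0,4),0,0,560,420,60)[:3]: m=cv2.minAreaRect(c);print(cv2.boundingRect(c),onz("wrist",m[0],.13,i).round(4))
E
```

```text
clock: 3.25
tool_pos: [0.5, 0.208, 0.1745]
orientation: [0.001, -0.029, 1.0, 0.0]
ft_force: [0.2, -0.5, -0.0]
gripper_width: 0.0868
finger_force: 0.0
clock 3.25 tcp [0.5    0.208  0.1745] F [ 0.2 -0.5 -0. ] w 0.08679279782977016 ff 0.0
shift [0.0033 0.0016 0.0675] turn [ 0.0005  0.0021 -0.0018]
(271, 195, 26, 29) [0.4961 0.2102 0.13  ]
```

```bash
python3 -m handwheel '[[[0.0035,0.0015,0.03],[0,0.002,0]],[[0,0,0.025],[0,0,0]],[[0,0,0.013],[0,0,0]],[[0,0,0],[0,0,0]]]'
python3 -m handwheel '[[[0,0,0],[0,0,0]],[[0,0,0],[0,0,0]],[[0,0,0],[0,0,0]],[[0,0,0],[0,0,0]],[[0,0,0],[0,0,0]],[[0,0,0],[0,0,0]],[[0,0,0],[0,0,0]],[[0,0,0],[0,0,0]]]' 0.0 25
```

```text
clock: 3.7
tool_pos: [0.4951, 0.2096, 0.105]
orientation: [-0.001, -0.029, 1.0, -0.0]
ft_force: [-0.1, -0.8, 0.4]
gripper_width: 0.0872
finger_force: 0.0
clock: 4.5
tool_pos: [0.4951, 0.21, 0.105]
orientation: [-0.001, -0.029, 1.0, -0.0]
ft_force: [0.1, 0.8, -0.7]
gripper_width: 0.031
finger_force: 0.0
```

```bash
python3 -m handwheel '[[[0,0,0],[0,0,0]],[[0,0,0],[0,0,0]],[[0,0,0],[0,0,0]],[[0,0,0],[0,0,0]],[[0,0,0],[0,0,0]]]'
python3 -m handwheel '[[[0,0,-0.01],[0,0,0]],[[0,0,-0.015],[0,0,0]],[[0,0,-0.02],[0,0,0]],[[0,0,-0.02],[0,0,0]],[[0,0,0],[0,0,0]]]'
```

```text
clock: 5.0
tool_pos: [0.4951, 0.2099, 0.105]
orientation: [-0.001, -0.029, 1.0, -0.0]
ft_force: [-0.5, 0.3, 0.4]
gripper_width: 0.0012
finger_force: 0.0
clock: 5.5
tool_pos: [0.4973, 0.2111, 0.1739]
orientation: [0.002, -0.03, 1.0, 0.002]
ft_force: [1.1, 0.2, 0.1]
gripper_width: 0.0006
finger_force: 0.0
```

```bash
python3 - <<'E'
from h import *
a=read_camera("wrist");b=read_camera("side")[140:350,180:460]
cv2.imwrite("pics/m.png",np.hstack([cv2.resize(a,(400,300)),cv2.resize(b,(400,300))])[:,:,::-1])
E
```

```text
(no output)
```

View pics/m.png

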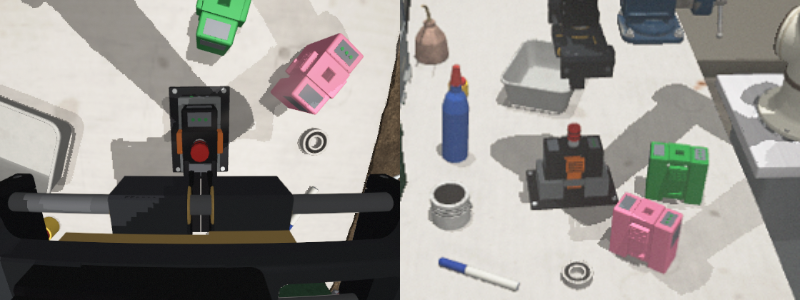

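The right panel shows the closed finger tips near side pixel (309,202), well away from the pin. The pin is undisturbed. I'll check the reported TCP against that pixel.

```bash
python3 - <<'E'
from h import *
o=readout.get_obs();print(o["tool_pos"],o["qpos"])
c,v=ray("side",(309.5,201))
for y in(.15,.18,.21,.24,.27):print((c+v*(y-c[1])/v[1]).round(3))
def proj(n,p,i=None):
    i=i or camera_info(n);T=np.array(i["world_from_camera"]);q=T[:3,:3].T@(np.array(p)-T[:3,3]);s=np.array([q[0]/-q[2],-q[1]/-q[2]]);s=s*(1+i["k1"]*(s@s));return s*i["fx"]+[i["cx"],i["cy"]]
for n in("side","top","wrist"):print(n,proj(n,o["tool_pos"]),"head",proj(n,(.4965,.21,.122)))
iw=camera_info("wrist");T=np.array(iw["world_from_camera"]);print(T.round(3),iw["fx"])
q=o["orientation"];R=Ro.from_quat(np.r_[q[1:],q[0]]);print("cam in tool",R.inv().apply(T[:3,3]-o["tool_pos"]))
t=read_camera("top")[150:300,150:350];cv2.imwrite("pics/t2.png",cv2.resize(t,None,fx=4,fy=4)[:,:,::-1])
E
```

```text
[0.49526979 0.21012551 0.17058422] [ 7.01757642e-01  2.47283339e-01 -2.23754741e-01 -1.77533540e-03
 -1.10009588e+00 -2.21314024e+00]
[0.474 0.15  0.17 ]
[0.477 0.18  0.19 ]
[0.481 0.21  0.209]
[0.484 0.24  0.229]
[0.488 0.27  0.249]
side [302.33052811 215.2678498 ] head [300.96421663 232.24536502]
top [221.60555848 223.22099539] head [223.1005098  225.63427228]
wrist [280.48590949 231.78660291] head [280.26383429 213.45538103]
[[-0.059 -0.961 -0.27   0.422]
 [ 0.998 -0.057 -0.016  0.206]
 [ 0.    -0.271  0.963  0.371]
 [ 0.     0.     0.     1.   ]] 307.4192286589747
cam in tool [ 7.34271725e-02  2.00096109e-04 -2.00780136e-01]
```

View pics/t2.png

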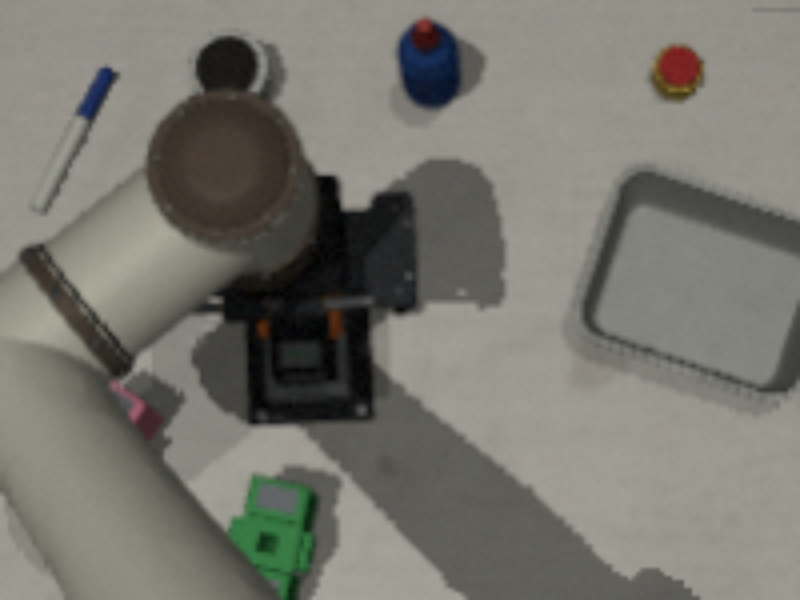

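The top view shows the arm covering the area over the dock, which tells me little about the tip. I need an enlarged look at the finger tips from the side and wrist cameras.

```bash
python3 - <<'E'
from h import *
a=read_camera("wrist")[150:350,200:360];b=read_camera("side")[135:285,240:360]
cv2.imwrite("pics/m2.png",np.hstack([cv2.resize(a,(400,500),interpolation=2),cv2.resize(b,(400,500),interpolation=2)])[:,:,::-1])
E
```

```text
(no output)
```

View pics/m2.png

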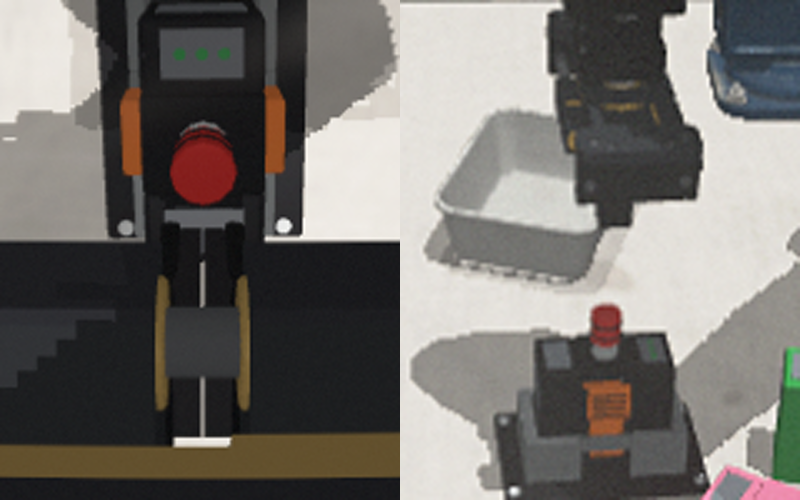

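The finger tips show at side pixel (305,202) and wrist pixel (281,~243), which is higher than the reported TCP projects. I'll triangulate the tip.

```bash
cat >> h.py <<'E'
def proj(n,p,i=None):
    i=i or camera_info(n);T=np.array(i["world_from_camera"]);q=T[:3,:3].T@(np.array(p)-T[:3,3]);s=np.array([q[0]/-q[2],-q[1]/-q[2]]);s=s*(1+i["k1"]*(s@s));return s*i["fx"]+[i["cx"],i["cy"]]
E
python3 - <<'E'
from h import *
p=np.array(readout.get_obs()["tool_pos"]);print(p)
for dz in(0,.01,.02,.03,.04):
  for dx in(-.0095,0.0,.0095):print(dz,dx,proj("side",p+[dx,0,dz]).round(1),proj("wrist",p+[dx,0,dz]).round(1))
for r in(238,241,245,250,256):print(r,cross(ray("side",(305.4,202.5)),ray("wrist",(280.6,r))))
E
```

```text
[0.4946816  0.20958745 0.16912973]
0 -0.0095 [306.7 215.6] [281.3 218.8]
0 0.0 [302.5 215.7] [280.5 231.8]
0 0.0095 [298.4 215.7] [279.7 244.5]
0.01 -0.0095 [306.9 212. ] [281.3 223.4]
0.01 0.0 [302.7 212.1] [280.5 237. ]
0.01 0.0095 [298.6 212.1] [279.6 250.2]
0.02 -0.0095 [307.1 208.4] [281.3 228.4]
0.02 0.0 [302.9 208.4] [280.4 242.6]
0.02 0.0095 [298.7 208.5] [279.5 256.4]
0.03 -0.0095 [307.3 204.7] [281.3 234. ]
0.03 0.0 [303.1 204.7] [280.4 248.8]
0.03 0.0095 [298.9 204.8] [279.5 263.2]
0.04 -0.0095 [307.5 201. ] [281.3 240.2]
0.04 0.0 [303.3 201. ] [280.3 255.7]
0.04 0.0095 [299.  201.1] [279.4 270.8]
238 (array([0.48790765, 0.2086435 , 0.20353656]), np.float64(0.0036603968585223654))
241 (array([0.48869106, 0.20898553, 0.20418872]), np.float64(0.002052006991528402))
245 (array([0.48972015, 0.20944908, 0.20508647]), np.float64(7.939810548006747e-05))
250 (array([0.49098064, 0.21003961, 0.20625166]), np.float64(0.002721416215602535))
256 (array([0.49245361, 0.21076277, 0.20770861]), np.float64(0.005857221446995929))
```

The finger ends really sit about 36 mm higher than the reported TCP. The open-finger spacing in w1 (152 px, so about 0.176 m depth) says the same. That explains the miss: the pads closed above the head. I'll open, go down to a reported z of about 0.073 and watch the force.

```bash
python3 -m handwheel '[[[-0.001,0,0],[0,0,0]],[[0,0,0],[0,0,0]],[[0,0,0],[0,0,0]],[[0,0,0],[0,0,0]],[[0,0,0],[0,0,0]],[[0,0,0.01],[0,0,0]],[[0,0,0.02],[0,0,0]],[[0,0,0.02],[0,0,0]],[[0,0,0.015],[0,0,0]],[[0,0,0],[0,0,0]]]' 0.06
python3 -m handwheel '[[[0,0,0.012],[0,0,0]],[[0,0,0.01],[0,0,0]],[[0,0,0.01],[0,0,0]],[[0,0,0],[0,0,0]]]'
python3 - <<'E'
from h import *
i=camera_info("wrist");im=read_camera("wrist");to((.496,.21,.073),3.4)
for c in blobs(hue(im,0,4),200,150,360,400,60)[:2]: m=cv2.minAreaRect(c);print(cv2.boundingRect(c))
p=np.array(readout.get_obs()["tool_pos"]);print("pad centre px",proj("wrist",p+[0,0,.055]),proj("wrist",p+[-.0095,0,.036]))
cv2.imwrite("pics/w3.png",cv2.resize(im[150:350,160:400],None,fx=3,fy=3,interpolation=2)[:,:,::-1])
E
```

```text
clock: 6.75
tool_pos: [0.4943, 0.2088, 0.1022]
orientation: [-0.004, -0.029, 1.0, -0.002]
ft_force: [0.5, -0.5, 0.2]
gripper_width: 0.0591
finger_force: 0.0
clock: 7.15
tool_pos: [0.4951, 0.2094, 0.0714]
orientation: [-0.002, -0.029, 1.0, -0.001]
ft_force: [-0.9, 0.7, -0.5]
gripper_width: 0.0598
finger_force: 0.0
clock 7.2 tcp [0.4957 0.2097 0.0723] F [-0.2 -0.5  0.7] w 0.06024266029180161 ff 0.0
shift [-0.0003  0.0003 -0.0007] turn [-0.001  -0.0033 -0.0005]
(261, 253, 42, 20)
(264, 246, 37, 15)
pad centre px [280.2579865 267.653361 ] [281.33926508 237.61081181]
```

View pics/w3.png

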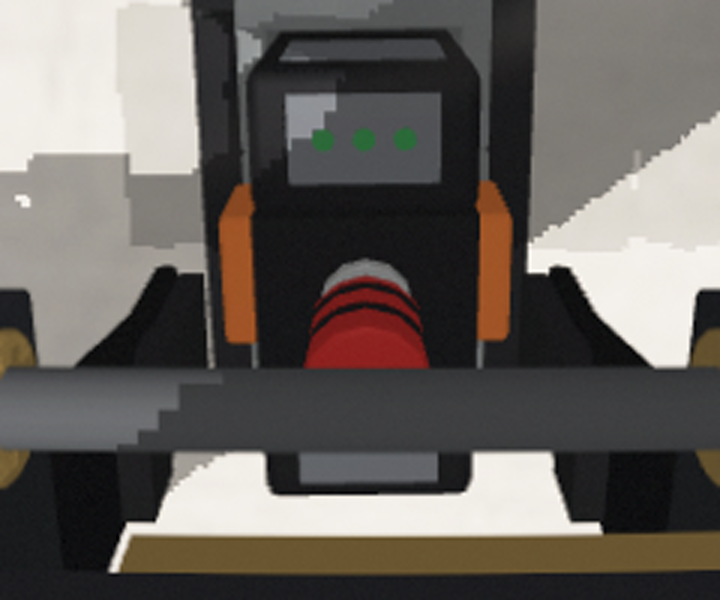

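The view shows the head centred between the open fingers in the finger-closing direction, with the fingers now reaching down around it. Closing.

```bash
python3 -m handwheel '[[[0,0,0],[0,0,0]],[[0,0,0],[0,0,0]],[[0,0,0],[0,0,0]],[[0,0,0],[0,0,0]],[[0,0,0],[0,0,0]],[[0,0,0],[0,0,0]],[[0,0,0],[0,0,0]],[[0,0,0],[0,0,0]]]' 0.0 30
```

```text
clock: 8.0
tool_pos: [0.4961, 0.2101, 0.0732]
orientation: [-0.001, -0.029, 1.0, 0.0]
ft_force: [-0.2, 0.5, 1.0]
gripper_width: 0.0211
finger_force: 30.0
```

Opening is 21 mm at 30 N, so the head is held. Lifting.

```bash
python3 -m handwheel '[[[0,0,-0.01],[0,0,0]],[[0,0,-0.015],[0,0,0]],[[0,0,-0.02],[0,0,0]],[[0,0,-0.025],[0,0,0]],[[0,0,-0.025],[0,0,0]],[[0,0,-0.025],[0,0,0]],[[0,0,0],[0,0,0]]]'
python3 - <<'E'
from h import *
to((.528,-.103,.193),3.4)
s=read_camera("side")
for c in blobs(hue(s,0,4),260,120,345,275,6)[:2]:print(cv2.boundingRect(c))
E
```

```text
clock: 8.7
tool_pos: [0.4985, 0.2112, 0.1976]
orientation: [0.003, -0.03, 1.0, 0.002]
ft_force: [0.2, -0.1, 0.2]
gripper_width: 0.0216
finger_force: 30.0
clock 8.7 tcp [0.4985 0.2112 0.1976] F [ 0.2 -0.1  0.2] w 0.021611758642263137 ff 29.999864101409912
shift [-0.0107 -0.3154  0.0034] turn [0.004  0.0057 0.0001]
```

```bash
python3 -m handwheel '[[[0,-0.02,0],[0,0,0]],[[0,-0.041,0],[0,0,0]],[[0,-0.045,0],[0,0,0]],[[0,-0.045,0],[0,0,0]],[[0,-0.045,0],[0,0,0]],[[0,-0.045,0],[0,0,0]],[[0,-0.045,0],[0,0,0]],[[-0.002,-0.035,0],[0,0,0]],[[0,-0.02,0],[0,0,0]],[[0,0,0.02],[0,0,0]],[[0,0,0],[0,0,0]],[[0,0,0],[0,0,0]]]'
python3 - <<'E'
from h import *
to((.518,-.13,.052),3.4)
cv2.imwrite("pics/tb.png",np.hstack([cv2.resize(read_camera("side")[130:250,220:340],(400,400)),cv2.resize(read_camera("wrist"),(400,400))])[:,:,::-1])
E
```

```text
clock: 9.95
tool_pos: [0.5175, -0.1303, 0.1722]
orientation: [-0.002, -0.029, 1.0, -0.0]
ft_force: [0.0, 1.1, 0.8]
gripper_width: 0.021
finger_force: 30.0
clock 9.95 tcp [ 0.5175 -0.1303  0.1722] F [0.  1.1 0.8] w 0.020950380166447177 ff 30.000004470348358
shift [-0.001   0.0003  0.1202] turn [-0.0001 -0.0047 -0.0004]
```

View pics/tb.png

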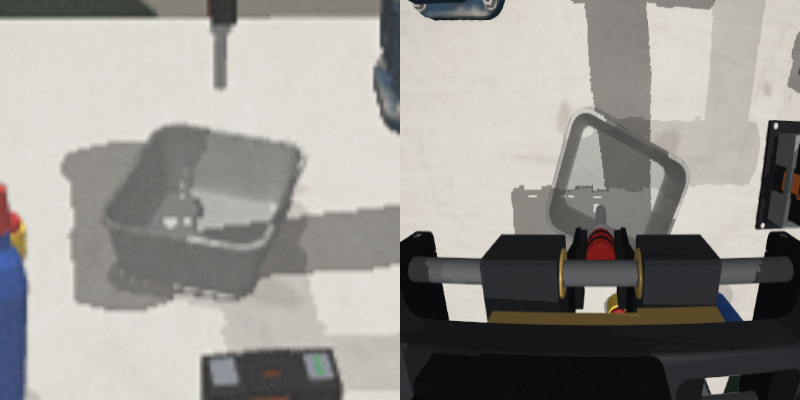

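The pin is held upright over the tub, with its foot at left-panel (220,87). I'll lower it, tilt it, then release.

```bash
python3 -m handwheel '[[[0,0,0.035],[0,0,0]],[[0,0,0.035],[0,0,0]],[[0,0,0.03],[0,0,0]],[[0,0,0.015],[0,0,0]],[[0,0,0],[0.14,0,0]],[[0,0,0],[0.14,0,0]],[[0,0,0],[0.14,0,0]],[[0,0,0],[0,0,0]],[[0,0,0],[0,0,0]]]'
python3 -m handwheel '[[[0,0,0],[0,0,0]],[[0,0,0],[0,0,0]],[[0,0,0],[0,0,0]],[[0,0,0],[0,0,0]],[[0,0,-0.02],[0,0,0]],[[0,0,-0.04],[0,0,0]],[[0,0,-0.04],[0,0,0]],[[0,0,-0.04],[0,0,0]],[[0,0,-0.02],[0,0,0]],[[0,0,0],[0,0,0]]]' 0.075
python3 - <<'E'
from h import *
for n in("side","top"):
    im=read_camera(n)
    b=(235,140,330,222) if n=="side" else (285,180,370,262)
    for c in blobs(hue(im,0,5,100,50),*b,6):
        m=cv2.minAreaRect(c);print(n,cv2.boundingRect(c),onz(n,m[0],.018).round(3))
to((.496,.21,.19),3.4)
E
```

```text
clock: 10.95
tool_pos: [0.5172, -0.1313, 0.0581]
orientation: [0.002, -0.029, 0.982, -0.187]
ft_force: [-0.1, -0.4, -0.7]
gripper_width: 0.0211
finger_force: 30.0
clock: 11.95
tool_pos: [0.5169, -0.0721, 0.2097]
orientation: [0.005, -0.028, 0.982, -0.187]
ft_force: [-0.2, 0.3, -0.5]
gripper_width: 0.0749
finger_force: 0.0
top (305, 221, 8, 7) [ 0.523 -0.052  0.018]
clock 12.05 tcp [ 0.5143 -0.0736  0.2061] F [-0.5 -0.7 -0.5] w 0.07487254516260795 ff 0.0
shift [ 0.0026  0.2701 -0.0896] turn [-0.3769 -0.0087 -0.0032]
```

The pin's red head is seen in the tub at (0.523, -0.052). Next I'll level the tool and return over the cassette.

```bash
python3 -m handwheel '[[[0,0,0],[-0.126,0,0]],[[0,0,0],[-0.126,0,0]],[[0,0,0],[-0.125,0,0]],[[0,0.04,0],[0,0,0]],[[0,0.045,0],[0,0,0]],[[0,0.045,0],[0,0,0]],[[0,0.045,0],[0,0,0]],[[0,0.045,0],[0,0,0]],[[0,0.04,0],[0,0,0]],[[0,0.024,0],[0,0,0]],[[0,0,0],[0,0,0]],[[0,0,0],[0,0,0]]]' 0.087 40
python3 - <<'E'
from h import *
im=read_camera("wrist");i=camera_info("wrist")
to((.4967,.21,.021),3.4)
for c in blobs(hue(im,6,16),200,100,360,330,40)[:3]:
    m=cv2.minAreaRect(c);print(cv2.boundingRect(c),onz("wrist",m[0],.08,i).round(4))
s=read_camera("side");t=read_camera("top")
for n,q,b in(("side",s,(235,140,330,222)),("top",t,(285,180,370,262))):
  for c in blobs(hue(q,0,5,90,40),*b,3):m=cv2.minAreaRect(c);print(n,cv2.boundingRect(c),onz(n,m[0],.018).round(3))
cv2.imwrite("pics/z.png",np.hstack([cv2.resize(s[140:230,230:340],(260,220)),cv2.resize(t[180:270,280:380],(260,220)),cv2.resize(im,(280,220))])[:,:,::-1])
E
```

```text
clock: 13.25
tool_pos: [0.4984, 0.2094, 0.2045]
orientation: [-0.005, -0.028, 1.0, -0.002]
ft_force: [0.4, -0.9, 0.5]
gripper_width: 0.0869
finger_force: 0.0
clock 13.3 tcp [0.4986 0.2089 0.205 ] F [-0.4 -0.2  0.2] w 0.08691013090604063 ff 0.0
shift [-1.00e-04  1.60e-03  1.84e-01] turn [-0.0023 -0.0102 -0.0052]
(304, 176, 8, 32) [0.495  0.2376 0.08  ]
(252, 177, 8, 32) [0.4993 0.1813 0.08  ]
top (305, 221, 8, 7) [ 0.523 -0.052  0.018]
```

```bash
python3 -m handwheel '[[[0,0.001,0.03],[-0.002,-0.007,-0.01]],[[0,0,0.04],[0,0,0]],[[0,0,0.035],[0,0,0]],[[0,0,0.02],[0,0,0]],[[0,0,0],[0,0,0]],[[0,0,0],[0,0,0]]]'
python3 - <<'E'
from h import *
to((.497,.2097,.021),3.8)
E
```

```text
clock: 14.0
tool_pos: [0.4995, 0.2107, 0.082]
orientation: [0.0, -0.032, 0.999, 0.001]
ft_force: [0.7, 0.1, 0.8]
gripper_width: 0.087
finger_force: 0.0
clock 14.0 tcp [0.4995 0.2107 0.082 ] F [0.7 0.1 0.8] w 0.08699911912335527 ff 0.0
shift [ 0.0026 -0.0009  0.061 ] turn [ 0.0013  0.0002 -0.0021]
```

```bash
python3 -m handwheel '[[[0.0015,-0.001,0.02],[0,0,0]],[[0,0,0.015],[0,0,0]],[[0,0,0.01],[0,0,0]],[[0,0,0],[0,0,0]]]'
python3 -m handwheel '[[[0,0,0.006],[0,0,0]],[[0,0,0.006],[0,0,0]],[[0,0,0.004],[0,0,0]],[[0,0,0],[0,0,0]],[[0,0,0],[0,0,0]]]'
```

```text
clock: 14.4
tool_pos: [0.4975, 0.21, 0.0365]
orientation: [-0.0, -0.032, 0.999, 0.001]
ft_force: [-0.5, -0.6, 0.4]
gripper_width: 0.0872
finger_force: 0.0
clock: 14.9
tool_pos: [0.4975, 0.2103, 0.0205]
orientation: [-0.0, -0.033, 0.999, 0.001]
ft_force: [0.2, 0.8, -0.3]
gripper_width: 0.0869
finger_force: 0.0
```

No contact. Pinching now.

```bash
python3 -m handwheel '[[[0,0,0],[0,0,0]],[[0,0,0],[0,0,0]],[[0,0,0],[0,0,0]],[[0,0,0],[0,0,0]],[[0,0,0],[0,0,0]],[[0,0,0],[0,0,0]],[[0,0,0],[0,0,0]],[[0,0,0],[0,0,0]]]' 0.0 40
```

```text
clock: 15.7
tool_pos: [0.4975, 0.2103, 0.0208]
orientation: [-0.0, -0.033, 0.999, 0.001]
ft_force: [-0.3, -0.4, 4.2]
gripper_width: 0.048
finger_force: 40.0
```

The opening reads 48 mm, against 50 mm with both catches fully pressed; the head also read 1 mm low. Lifting gently first.

```bash
python3 -m handwheel '[[[0,0,-0.004],[0,0,0]],[[0,0,-0.006],[0,0,0]],[[0,0,-0.006],[0,0,0]],[[0,0,0],[0,0,0]]]'
```

```text
clock: 16.1
tool_pos: [0.4977, 0.2105, 0.0371]
orientation: [0.0, -0.033, 0.999, 0.001]
ft_force: [0.4, 0.3, -4.7]
gripper_width: 0.0478
finger_force: 40.0
```

```bash
python3 -m handwheel '[[[0,0,-0.01],[0,0,0]],[[0,0,-0.02],[0,0,0]],[[0,0,-0.02],[0,0,0]],[[0,0,-0.025],[0,0,0]],[[0,0,-0.025],[0,0,0]],[[0,0,-0.025],[0,0,0]],[[0,0,-0.02],[0,0,0]],[[0,0,-0.01],[0,0,0]],[[0,0,0],[0,0,0]]]'
python3 -m handwheel '[[[0,-0.01,0],[0,0,0]],[[0,-0.02,0],[0,0,0]],[[0,-0.025,0],[0,0,0]],[[0,-0.025,0],[0,0,0]],[[0,-0.025,0],[0,0,0]],[[0,-0.02,0],[0,0,0]],[[0,-0.01,0],[0,0,0]],[[0,0,0],[0,0,0]],[[0,0,0],[0,0,0]],[[0,0,0],[0,0,0]],[[0,0,0],[0,0,0]]]'
python3 - <<'E'
from h import *
to((.497,.075,.19),3.8)
s=read_camera("side")[110:320,180:390];t=read_camera("top")[150:290,150:370]
cv2.imwrite("pics/end.png",np.hstack([cv2.resize(s,(400,400)),cv2.resize(t,(400,400))])[:,:,::-1])
E
```

```text
clock: 17.0
tool_pos: [0.4979, 0.2104, 0.1929]
orientation: [0.001, -0.033, 0.999, 0.002]
ft_force: [0.3, 0.0, -4.6]
gripper_width: 0.0479
finger_force: 40.0
clock: 18.1
tool_pos: [0.5062, 0.0761, 0.1911]
orientation: [-0.0, -0.033, 0.999, 0.001]
ft_force: [-0.5, 0.1, -4.2]
gripper_width: 0.0474
finger_force: 40.0
clock 18.1 tcp [0.5062 0.0761 0.1911] F [-0.5  0.1 -4.2] w 0.047419700768025375 ff 39.99887486665102
shift [ 0.0093 -0.0005  0.0011] turn [ 0.0016 -0.0006 -0.0001]
```

View pics/end.png

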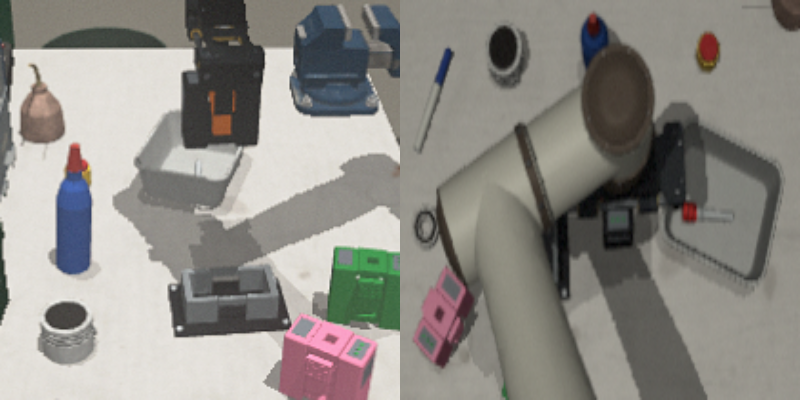

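The final view shows the dock empty at left-panel (228,300), the cassette held upright at (222,115), and the pin lying in the tub at right-panel (705,213). Handing in.

```bash
python3 -c "
from plant import job
print(job.hand_in())"
```

```text
the job is handed in; nothing more can be done
None
```

The job is done and handed in at about 18 s: the locking pin lies in the grey tub, and the cassette is held upright by its pressed catches about 17 cm above the bench, clear of the dock and tub.

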